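# Seal a blister card and lift its cassette out of the press

## Task

Seal the blister card in the pharmacy press: take the clamp by its red grip and swing it over onto the card so that its rubber shoe rests on it, then swing it all the way back. Then pinch the two yellow catches of the blue cassette together, lift it straight up about 12 cm and finish still holding it there level and still, catches squeezed. Leave the other things on the counter where they stand.

Things in the scene. Friction and masses are not known exactly. Their poses are not given: they have to be found in the camera images.
- dock: The press, fixed: aluminium base plate 250 x 150 x 12 mm (x, y, z). Origin: centre of its underside, on the counter. z up; +x points from the cassette to the clamp's hinge, roughly away from the robot (within 0.5 rad). The cassette stands at its centre between low guides. Steel latch lips (y +-29 to 43, x +-18, top at z 31 mm) hook over the catches' lugs. Hinge cheeks at x 85, y +-26, 107 mm high.
- clamp_hinge (a point): The clamp's hinge axis, parallel to the dock's y axis, 85 mm from the cassette's centre towards dock +x and 92 mm above the counter. Fixed to the dock; the axes are those of the dock.
- clamp (a joint): Clamp arm angle (rad): 0 when level with its shoe on the card, growing as it swings up and back (towards dock +x) to a stop at 1.75, where it starts. It goes over centre: by weight alone (0.4 kg) it falls shut below roughly 1.3 and back to its stop above that, so it stays at either end. About 1 to 3 N at the grip moves it.
- clamp_grip (a point): Centre of the clamp's red grip: a disc 28 mm across, 28 mm thick, axis along dock y: fingers closing along dock y pinch its flat faces from above and it turns between them. It is 120 mm from the hinge, on a rod 40 degrees from the arm: at joint angle a it lies at hinge + 120 mm * (-cos(a + 40 deg) along dock x, sin(a + 40 deg) up).
- shoe_sole (a point): Centre of the underside of the clamp's shoe, a steel plate 60 x 32 mm with a rubber sole, 85 mm along the arm from the hinge and 19 mm below the arm's centre line. It lies on the card when the clamp is shut. When the clamp is back the shoe stands upright, 70 to 100 mm beyond the cassette's centre, up to 210 mm above the counter.
- card_top (a point): Centre of the top of the card in the cassette, 60 mm above the cassette's underside (72 mm above the counter when docked).
- cassette: The card cassette, blue, 100 x 40 x 60 mm (dock x, y, z), 0.22 kg (varies), with the white blister card with foil squares lying on top and a yellow catch on each long side. Origin: centre of its underside; z up, axes along the dock's. It is held down until both catches are pressed in at once.
- catch_l_face (a point): Centre of the outer face of the yellow catch on the cassette's +y side: a flat upright paddle 30 mm long (x), 26 mm high, 53 mm above the cassette's underside (65 mm above the counter when docked), 30 mm from its middle plane. 60 mm across both catches when free, 48 mm when both are fully pressed. Fingers come down from above on either side, closing along y.
- catch_r_face (a point): The same on the cassette's -y side.
- catch_l (a joint): How far the +y catch is pressed in (m): 0 free to 0.006 fully in; spring 2 N at first to 5 N fully in. Its lug clears the lip from about 0.0045. The cassette may be carried by the pressed catches.
- catch_r (a joint): The same for the -y catch.
- spare: Bystander: an empty grey cassette of the same shape, without card, standing on the counter at the left. Origin: centre of its underside.
- jar: Bystander: a small jar, 36 mm in diameter, 42 mm high, on the near (dock -x) end of the press plate, about 98 mm from the cassette's centre. Origin: centre of its underside.
- vial: Bystander: an amber vial, 36 mm in diameter, 75 mm high, at the press's +y side, about 190 mm from the cassette. Origin: centre of its underside.
- stapler: Bystander: a black stapler, 120 x 34 x 33 mm, at the press's -y side, about 180 mm from the cassette. Origin: centre of its underside.
- bottle0: Bystander: a white pill bottle, 56 mm in diameter, 95 mm high, with a blue cap, on the counter at the right. Origin: centre of its underside.
- bottle1: Bystander: a white pill bottle, 48 mm in diameter, 85 mm high, with a white cap, on the counter at the right. Origin: centre of its underside.
- bottle2: Bystander: a white pill bottle, 62 mm in diameter, 110 mm high, with a white cap, on the counter at the right. Origin: centre of its underside.

How it is judged (in metres and radians):
On the way, in this order (a step that is already met when the one before it is completed fails the run):
1. the clamp is swung over and its shoe rests on the card (value of joint clamp below 0.06 rad and distance between shoe_sole and card_top below 0.006 m), for 0.2 s.
2. the clamp is swung back, with the cassette still docked (value of joint clamp above 1.5 rad and z of cassette in the frame of dock below 0.03 m), for 0.2 s.
At the end, for the whole second after the job is handed in: The cassette's underside is more than 80 mm above the counter, held only by the fingers, with both catches pressed in by more than 4 mm, tilted less than 0.3 rad and at rest (under 40 mm/s), clear of the dock and the clamp; the clamp is back (over 1.5 rad) (z of cassette in the frame of dock above 0.08 m and value of joint each of catch_l, catch_r above 0.004 m and contact force between the fingers and cassette above 5 N and contact force between cassette and dock below 0.1 N and angle between cassette's own z axis and vertical below 0.3 rad and linear speed of cassette below 0.04 m/s and value of joint clamp above 1.5 rad); the arm keeps its last pose, push and grip.
It fails at once if the spare cassette is pushed away or knocked over (moved over 30 mm, tilted over 0.5 rad) (distance of spare from where it was at the start of the episode above 0.03 m or angle between spare's own z axis and vertical above 0.5 rad).
It fails at once if the jar or the vial is pushed away or knocked over (moved over 30 mm, tilted over 0.5 rad) (distance of any of jar, vial from where it was at the start of the episode above 0.03 m or angle between any of jar, vial's own z axis and vertical above 0.5 rad).
It fails at once if the stapler is pushed away or knocked over (moved over 30 mm, tilted over 0.5 rad) (distance of stapler from where it was at the start of the episode above 0.03 m or angle between stapler's own z axis and vertical above 0.5 rad).
It fails at once if a pill bottle is pushed away or knocked over (moved over 30 mm, tilted over 0.5 rad) (distance of any of bottle0, bottle1, bottle2 from where it was at the start of the episode above 0.03 m or angle between any of bottle0, bottle1, bottle2's own z axis and vertical above 0.5 rad).
It also fails if it takes over 64 s, if anything falls off the work surface, if the arm or the gripper's body presses on something with over 40 N, if the wrist force passes 120 N, or if a joint passes its speed limit or range.

## Robot

A 6-joint arm with a two-finger parallel gripper is mounted at the origin on the work surface. World frame = base frame: x ahead of the robot, y to its left, z up, the work surface at z = 0. Lengths are in m, angles in degrees, forces in N, time in s.
With the tool pointing down it reaches from about 0.4 to 0.825 m from the base axis. Payload 7 kg.
Tool frame: the origin (TCP) lies midway between the tips of the shut fingers; the grasp point (between the pads) lies r.grip_depth behind it (r.grip_depth is the distance from the TCP to the grasp point, in m); z points along the fingers, y is the line along which they close (so a half turn about z gives the same grasp; the last joint's range is limited). The gripper opens to 88 mm and grips with 3 to 60 N. Pads are 19 mm wide; open, the fingers measure 130 mm over their backs; the gripper's body (78 mm by 193 mm) begins 47 mm behind the grasp point.
Start: joints at [-58.092, 20.546, 0.682, 0, -70.136, -16.507], TCP at [0.179, -0.651, 0.227] pointing down, gripper open.
Joint ranges: [-176.03, 176.03], [-82.01, 121.73], [-58.28, 71.71], [-173.87, 95.51], [-174.79, -0.11], [-173.66, 173.66]. Speed limits (degrees/s): [136.94, 136.94, 172.46, 180, 180, 180].

## Interface

Orientations are given as [roll, pitch, yaw] about the fixed x, y, z axes, in that order (R = Rz(yaw) Ry(pitch) Rx(roll)).
In Python, from plant import r gives the robot as it stands.
- The arm moves only by the shell command python3 -m pendant 'ROWS' [OPENING] [FORCE]. ROWS is a JSON list of rows, 1 to 12 of them, each of 6 numbers: dx, dy, dz in m, then a rotation vector rx, ry, rz in degrees; each row is the pose to reach, as a shift and turn from the pose commanded when the command began, along the tool's axes at that moment; what a row does not reach only later rows make up. A row lasts 1/12 s, in which the tool goes at most 0.0417 m and 7.16 degrees, less where a joint would pass 70% of its speed; a pose out of reach is approached as far as the arm can. OPENING is the finger opening in m, set as the command begins (- or left out keeps the last). The fingers move at their own pace and stop on an object; FORCE is the grip in N (left out, the last holds). Time passes only in rows, so rows that do not move let the fingers close. It prints the time, the measured TCP pose, the force, the opening and the grip force at its end.
- r.get_state(): the state, without advancing time (a new reading comes with each control period).
- r.capture(name): name is "scene" or "top" or "wrist"; returns a dict with "frame" (480x640x3 uint8, red, green, blue), "z_map" (480x640 float32, m along the optical axis (not along the pixel's ray), 0 where there is no reading), "fx", "fy", "cx", "cy" (pixels), "D" ([k1, k2, p1, p2, k3] as OpenCV has them; the pictures are not rectified), "cam_to_world" (4x4, takes a point from camera to world coordinates). Camera axes: x right, y down, z forward; pixel columns grow to the right and rows downward; lengths in m; the calibration is good to about 2 mm. A picture is of the moment at which its call begins.
- r.close_job(): hands the job in; it is judged then, once.
The state is a dict: "time_s": time; "joints": joint angles; "qd": joint speeds; "joint_torque": joint torques, N m; "tcp_pos": TCP position; "eef_rot": TCP orientation; "contact_force": force on the tool from outside, world axes, zero at the start; "moment": the same for the moment, N m; "gripper_width": finger opening in m; "gripper_force": force on a finger pad.
Only numpy, scipy, OpenCV 4.12 (cv2) and the standard library are available. Lean on these libraries where they do the work, as an engineer would, in place of code of your own. Each camera call takes 0.05 s, during which the arm holds its last target. There are 200 camera calls.

## Working session

There is one attempt and no reset: what is moved stays moved. The work goes in short steps, Python scripts to look and compute and a shell command to move; the robot and the scene stay as the last step left them, time stands still between calls to the robot, and variables do not carry over. Pictures are saved under pics/ and viewed, at most 10 in all, crops included, and the job is handed in when it is done.

```bash
mkdir -p pics; ls
python3 - <<'E'
from plant import r
import cv2,numpy as np
s=r.get_state();print({k:np.round(v,4) if not isinstance(v,str) else v for k,v in s.items()},r.grip_depth)
for n in("scene","top"):
    c=r.capture(n);np.savez(f"{n}.npz",**c);cv2.imwrite(f"pics/{n}0.png",c["frame"][...,::-1])
    print(n,np.round(c["cam_to_world"],3).tolist(),c["fx"],c["cx"],c["cy"],c["D"])
E
```

```text
pics
{'time_s': np.float64(0.0), 'joints': array([-5.80919e+01,  2.05919e+01,  6.32200e-01, -1.99000e-02,
       -7.01371e+01, -1.65064e+01]), 'qd': array([ 0.0759,  0.0221, -0.0028,  0.0347, -0.0647,  0.0174]), 'joint_torque': array([-6.00000e-04, -5.82718e+01,  2.93056e+01,  6.99730e+00,
        6.90000e-03, -1.00000e-04]), 'tcp_pos': array([ 0.1791, -0.6503,  0.2256]), 'eef_rot': array([ 1.799019e+02, -9.500000e-03, -1.646050e+02]), 'contact_force': array([-1.0059,  0.1287,  0.1845]), 'moment': array([-0.0388,  0.0391, -0.0126]), 'gripper_force': np.float64(0.0), 'gripper_width': np.float64(0.0874)} 0.0188
scene [[-0.57, 0.709, -0.416, 1.04], [0.822, 0.501, -0.272, 0.378], [0.015, -0.497, -0.868, 1.26], [0.0, 0.0, 0.0, 1.0]] 557.0924204202248 319.6588016228079 235.82497943735495 [0.02202633 0.         0.         0.         0.        ]
top [[-0.002, -0.989, 0.151, 0.282], [-1.0, 0.004, 0.012, 0.008], [-0.012, -0.151, -0.988, 1.598], [0.0, 0.0, 0.0, 1.0]] 497.32783203812136 317.2570808814567 248.61104722843174 [-0.01548687  0.          0.          0.          0.        ]
```

View pics/scene0.png

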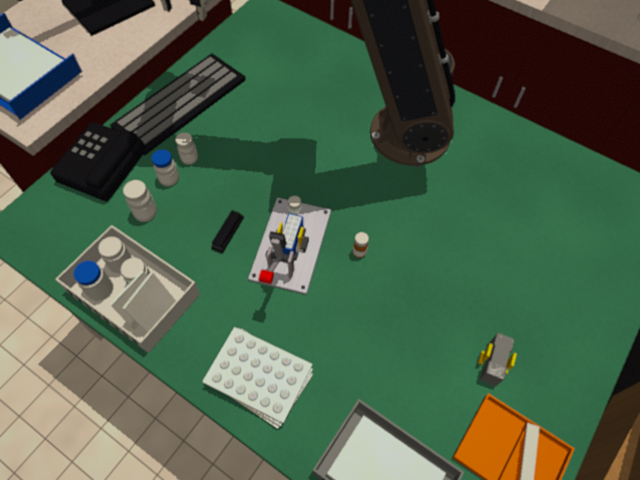

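View pics/top0.png

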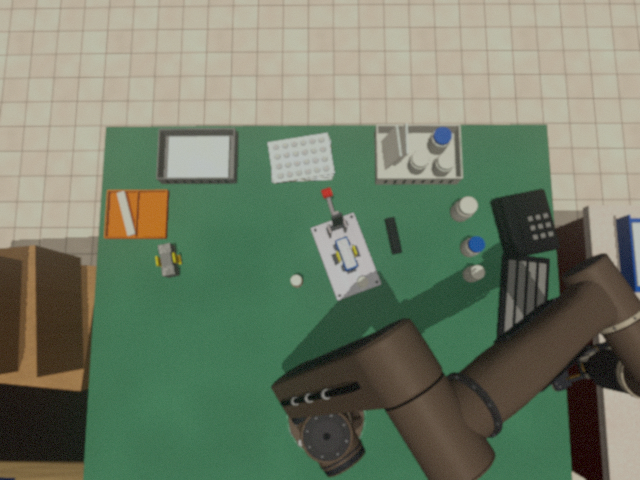

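The scene view shows the press with the cassette at about (292,232), the red grip at (266,276), the jar at (294,203) and the vial at (360,244). In the top view the cassette is at (346,254), the grip at (327,192) and the plate runs from (312,225) to (380,290). Next I measure by colour and depth in both views.

```bash
cat > vis.py <<'E'
import cv2,numpy as np
def rays(c,uv):
    K=np.array([[c["fx"],0,c["cx"]],[0,c["fy"],c["cy"]],[0,0,1.]])
    p=cv2.undistortPoints(np.asarray(uv,float).reshape(-1,1,2),K,np.asarray(c["D"],float))[:,0]
    return np.c_[p,np.ones(len(p))]
def cloud(c,mask):
    v,u=np.nonzero(mask&(c["z_map"]>0)); 
    P=rays(c,np.c_[u,v])*c["z_map"][v,u][:,None]
    T=c["cam_to_world"]; return P@T[:3,:3].T+T[:3,3],np.c_[u,v]
def tri(cs,uvs):
    A=np.zeros((3,3));b=np.zeros(3)
    for c,uv in zip(cs,uvs):
        T=c["cam_to_world"];d=T[:3,:3]@rays(c,[uv])[0];d/=np.linalg.norm(d)
        M=np.eye(3)-np.outer(d,d);A+=M;b+=M@T[:3,3]
    return np.linalg.solve(A,b)
def hsv(c): return cv2.cvtColor(np.ascontiguousarray(c["frame"]),cv2.COLOR_RGB2HSV)
def colour(c,n):
    h=hsv(c);H,S,V=h[...,0],h[...,1],h[...,2]
    return {"red":((H<6)|(H>174))&(S>180)&(V>120),"yellow":(H>20)&(H<34)&(S>140)&(V>80),"blue":(H>100)&(H<125)&(S>120)&(V>50)}[n]
E
python3 - <<'E'
from vis import *
cs=[dict(np.load(n+".npz")) for n in("scene","top")]
win=[(slice(180,310),slice(240,335)),(slice(180,300),slice(300,385))]
for c,w in zip(cs,win):
    m=np.zeros((480,640),bool);m[w]=1
    for n in("red","yellow","blue"):
        P,uv=cloud(c,colour(c,n)&m);print(n,len(P),"med",np.round(np.median(P,0),4),"min",P.min(0).round(3),"max",P.max(0).round(3),"uv",uv.mean(0).round(1))
        if n=="yellow":
            _,l,ce=cv2.kmeans(uv.astype(np.float32),2,None,(3,50,.1),5,0)
            for k in(0,1):
                q=P[l[:,0]==k];print("  ",ce[k],np.median(q,0).round(4),len(q),"top z",np.percentile(q[:,2],95).round(3))
    # plate points
    P,uv=cloud(c,m&(c["z_map"]>0));q=P[(P[:,2]>.007)&(P[:,2]<.018)]
    h=hsv(c)[uv[:,1],uv[:,0]];q=P[(P[:,2]>.006)&(P[:,2]<.02)&(h[:,1]<60)&(h[:,2]>110)]
    rc=cv2.minAreaRect(q[:,:2].astype(np.float32));print("plate",len(q),rc,q[:,2].mean());print(cv2.boxPoints(rc).round(3).tolist())
E
```

```text
red 133 med [0.6706 0.0007 0.1794] min [ 0.654 -0.016  0.17 ] max [0.683 0.014 0.187] uv [265.7 276. ]
yellow 109 med [ 0.5011 -0.0391  0.0712] min [ 0.476 -0.095  0.02 ] max [ 0.584 -0.03   0.213] uv [293.8 233.9]
   [279.5     228.67647] [ 0.5113 -0.0876  0.076 ] 34 top z 0.126
   [300.34668 236.25334] [ 0.4939 -0.0369  0.0687] 75 top z 0.08
blue 99 med [ 0.5306 -0.0433  0.0588] min [ 0.452 -0.062  0.018] max [ 0.549 -0.029  0.074] uv [291.8 243.7]
plate 2774 ((0.501559317111969, -0.06390894204378128), (0.25066766142845154, 0.1507023125886917), 20.50775718688965) 0.011185365628876481
[[0.3580000102519989, -0.03700000047683716], [0.41100001335144043, -0.17800000309944153], [0.6449999809265137, -0.09099999815225601], [0.5929999947547913, 0.050999999046325684]]
red 48 med [ 0.6656 -0.0014  0.1813] min [ 0.654 -0.013  0.17 ] max [0.676 0.01  0.187] uv [326.3 192.2]
yellow 34 med [ 0.5022 -0.0857  0.0766] min [ 0.482 -0.094  0.017] max [ 0.519 -0.034  0.082] uv [347.5 252.9]
   [354.4 250.6] [ 0.5076 -0.0887  0.0767] 20 top z 0.081
   [337.64288 256.07144] [ 0.4936 -0.0381  0.0746] 14 top z 0.08
blue 2 med [ 0.4529 -0.0618  0.0563] min [ 0.451 -0.063  0.043] max [ 0.454 -0.061  0.07 ] uv [345.5 269. ]
plate 2415 ((0.5776455402374268, -0.034819066524505615), (0.4119213819503784, 0.15363307297229767), 20.09406280517578) 0.012074848774591636
[[0.3580000102519989, -0.032999999821186066], [0.41100001335144043, -0.17800000309944153], [0.796999990940094, -0.035999998450279236], [0.7450000047683716, 0.1080000028014183]]
```

Both views agree:
- **Plate:** centre (0.5016, -0.0639), yaw 20.4°, measured size 250.7 x 150.7 mm.
- **Catches:** midpoint within 1 mm of the plate centre, tops at z 0.08.
- **Red grip:** top at 0.187, against a predicted centre of (0.668, -0.002, 0.169).

I'll add a triangulation check and then work out the approach.

```bash
cat > nav.py <<'E'
import numpy as np
from scipy.spatial.transform import Rotation as R
from plant import r
C=np.array([.5012,-.0637,0]);YAW=20.4
D=R.from_euler("z",YAW,degrees=True).as_matrix()
def grip(a):
    t=np.radians(40)+a;return np.array([.085-.12*np.cos(t),0,.092+.12*np.sin(t)])
def to(p_dock,depth=True,yaw=YAW-180,show=True):
    "tool-axes shift+turn that brings the grasp point to a dock-frame point, tool down"
    s=r.get_state();Rt=R.from_euler("xyz",s["eef_rot"],degrees=True)
    w=C+D@np.asarray(p_dock)-np.array([0,0,r.grip_depth if depth else 0])
    d=Rt.inv().apply(w-s["tcp_pos"]);q=(Rt.inv()*R.from_euler("xyz",[180,0,yaw],degrees=True)).as_rotvec(degrees=True)
    print("t",s["time_s"].round(2),"dock tcp",(D.T@(s["tcp_pos"]-C)).round(4),"rot",s["eef_rot"].round(2),"shift",d.round(4),"turn",q.round(2),"F",s["contact_force"].round(1),"w",round(float(s["gripper_width"]),4))
E
python3 - <<'E'
from vis import *;from nav import *
cs=[dict(np.load(n+".npz")) for n in("scene","top")]
for n,a in dict(red=([265.7,276],[326.3,192.2]),cl=([300.3,236.3],[337.6,256.1]),cr=([279.5,228.7],[354.4,250.6])).items():
    p=tri(cs,a);print(n,p.round(4),"dock",(D.T@(p-C)).round(4))
print("grip0",grip(1.75).round(4));g=grip(1.75);g[2]=.27;to(g)
E
```

```text
red [ 0.6679 -0.002   0.1723] dock [ 0.1778 -0.0003  0.1723]
cl [ 0.4932 -0.0375  0.059 ] dock [0.0016 0.0274 0.059 ]
cr [ 0.5091 -0.0895  0.0673] dock [-0.0016 -0.027   0.0673]
grip0 [0.1773 0.     0.1687]Traceback (most recent call last):
  File "<stdin>", line 5, in <module>
  File "nav.py", line 13, in to
    print("t",s["time_s"].round(2),"dock tcp",(D.T@(s["tcp_pos"]-C)).round(4),"rot",s["eef_rot"].round(2),"shift",d.round(4),"turn",q.round(2),"F",s["contact_force"].round(1),"w",round(float(s["gripper_width"]),4))
              ^^^^^^^^^^^^^^^^^
AttributeError: 'float' object has no attribute 'round'
```

Triangulation puts the grip at dock (0.178, 0, 0.172), within 4 mm of the geometry.

```bash
sed -i 's/s\["time_s"\].round(2)/round(float(s["time_s"]),2)/' nav.py; python3 -c "
from nav import *
g=grip(1.75);g[2]=.27;to(g)"
```

```text
t 0.1 dock tcp [-0.5064 -0.4376  0.2257] rot [ 1.7992e+02 -1.0000e-02 -1.6460e+02] shift [-0.6429  0.4956 -0.0248] turn [ 0.08 -0.01 -5.  ] F [-0.7 -0.1  0.2] w 0.0877
```

```bash
python3 -m pendant '[[-0.03,0.023,-0.01,0,0,-1],[-0.06,0.046,-0.02,0,0,-2],[-0.09,0.069,-0.025,0,0,-3],[-0.12,0.092,-0.025,0,0,-4],[-0.15,0.115,-0.025,0,0,-5],[-0.18,0.138,-0.025,0,0,-5],[-0.21,0.161,-0.025,0,0,-5],[-0.24,0.184,-0.025,0,0,-5],[-0.27,0.207,-0.025,0,0,-5],[-0.3,0.23,-0.025,0,0,-5],[-0.32,0.248,-0.025,0,0,-5],[-0.32,0.248,-0.025,0,0,-5]]' 0.088 15; python3 -c "
from nav import *
g=grip(1.75);g[2]=.27;to(g)"
```

```text
time_s: 1.1
tcp_pos: [0.424, -0.3234, 0.2514]
eef_rot: [180.0, 0.0, -159.4]
contact_force: [-0.3, -0.5, 0.5]
gripper_width: 0.0875
gripper_force: 0.0
t 1.1 dock tcp [-0.1629 -0.2165  0.2514] rot [ 1.7998e+02  4.0000e-02 -1.5940e+02] shift [-0.3409  0.2153  0.0005] turn [0.02 0.04 0.2 ] F [-0.3 -0.5  0.5] w 0.0875
```

```bash
python3 -m pendant '[[-0.03,0.02,0,0,0,0],[-0.065,0.041,0,0,0,0],[-0.1,0.063,0,0,0,0],[-0.135,0.085,0,0,0,0],[-0.17,0.107,0,0,0,0],[-0.205,0.13,0,0,0,0.2],[-0.24,0.152,0,0,0,0.2],[-0.275,0.174,0,0,0,0.2],[-0.31,0.196,0,0,0,0.2],[-0.33,0.209,0,0,0,0.2],[-0.341,0.215,0,0,0,0.2],[-0.341,0.215,0,0,0,0.2]]'
python3 - <<'E'
from nav import *;import cv2
to(grip(1.75));c=r.capture("wrist");np.savez("w1.npz",**c);cv2.imwrite("pics/w1.png",c["frame"][...,::-1])
E
```

```text
time_s: 2.1
tcp_pos: [0.6675, -0.0046, 0.25]
eef_rot: [180.0, -0.1, -159.7]
contact_force: [-1.0, -0.6, -0.5]
gripper_width: 0.0877
gripper_force: 0.0
t 2.1 dock tcp [ 0.1765 -0.0026  0.25  ] rot [ 1.7999e+02 -1.0000e-01 -1.5969e+02] shift [-0.0009  0.0025  0.1001] turn [ 0.02 -0.1  -0.09] F [-1.  -0.6 -0.5] w 0.0877
```

View pics/w1.png

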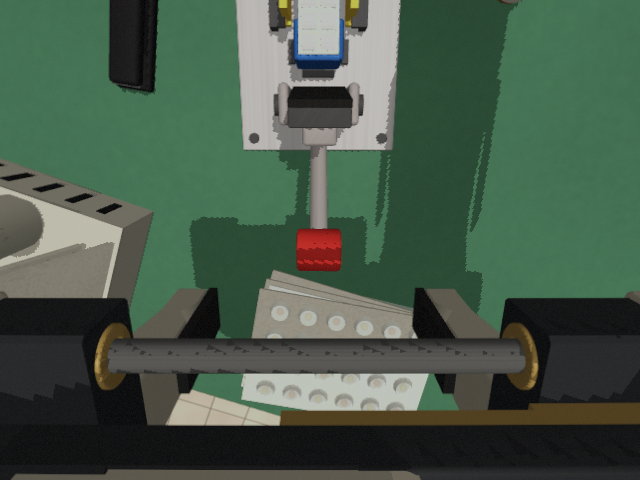

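The wrist view shows the red grip at (319,250), centred between the open fingers, with the rod running straight up the image along dock x. The body's long side lies along y, so it clears the shoe. I'll go down and pinch.

```bash
python3 -m pendant '[[-0.001,0.002,0.02,0,0,0],[-0.001,0.002,0.045,0,0,0],[-0.001,0.002,0.07,0,0,0],[-0.001,0.002,0.09,0,0,0],[-0.001,0.002,0.1,0,0,0],[-0.001,0.002,0.1,0,0,0],[-0.001,0.002,0.1,0,0,0]]'; python3 -m pendant '[[0,0,0,0,0,0],[0,0,0,0,0,0],[0,0,0,0,0,0],[0,0,0,0,0,0],[0,0,0,0,0,0],[0,0,0,0,0,0],[0,0,0,0,0,0],[0,0,0,0,0,0]]' 0.02 15;python3 - <<'E'
from nav import *
to(grip(1.75))
g0=grip(1.75)
for a in np.arange(1.65,-.06,-.1):
    d=grip(a)-g0;print(round(a,2),(-d[0]).round(4),(-d[2]).round(4))
d=grip(0)-g0;print(d)
E
```

```text
time_s: 2.73
tcp_pos: [0.6667, -0.0051, 0.1522]
eef_rot: [-180.0, -0.0, -159.8]
contact_force: [0.3, 0.1, 0.4]
gripper_width: 0.0877
gripper_force: 0.0
time_s: 3.4
tcp_pos: [0.6668, -0.004, 0.1516]
eef_rot: [180.0, -0.0, -159.8]
contact_force: [-0.2, -0.6, -0.5]
gripper_width: 0.0401
gripper_force: 0.0
t 3.4 dock tcp [ 0.176  -0.0018  0.1516] rot [ 180.     -0.   -159.79] shift [-0.0013  0.0018  0.0017] turn [ 0.   -0.   -0.19] F [-0.2 -0.6 -0.5] w 0.0401
1.65 0.0081 -0.0088
1.55 0.0171 -0.0168
1.45 0.0268 -0.0238
1.35 0.0372 -0.0299
1.25 0.0481 -0.0349
1.15 0.0594 -0.0387
1.05 0.0711 -0.0414
0.95 0.083 -0.0429
0.85 0.095 -0.0433
0.75 0.107 -0.0424
0.65 0.1188 -0.0403
0.55 0.1303 -0.0371
0.45 0.1415 -0.0327
0.35 0.1522 -0.0273
0.25 0.1623 -0.0208
0.15 0.1717 -0.0133
0.05 0.1802 -0.0049
-0.05 0.188 0.0043
[-0.18420994  0.          0.0004302 ]
```

Fingers are still closing; a small correction while they finish.

```bash
python3 -m pendant '[[-0.001,0.001,0.001,0,0,0],[-0.001,0.001,0.001,0,0,0],[-0.001,0.001,0.001,0,0,0],[-0.001,0.001,0.001,0,0,0],[-0.001,0.001,0.001,0,0,0],[-0.001,0.001,0.001,0,0,0]]' 0.02 20;python3 -c "
from nav import *
to(grip(1.75))"
```

```text
time_s: 3.9
tcp_pos: [0.6674, -0.0029, 0.1505]
eef_rot: [-180.0, -0.0, -159.8]
contact_force: [0.7, -1.3, -1.3]
gripper_width: 0.0277
gripper_force: 20.0
t 3.9 dock tcp [ 0.177  -0.0009  0.1505] rot [-180.     -0.   -159.81] shift [-0.0003  0.0009  0.0006] turn [-0.   -0.   -0.21] F [ 0.7 -1.3 -1.3] w 0.0277
```

Gripped at 27.7 mm, 20 N. I'll swing along the arc.

```bash
python3 -m pendant '[[0.008,0,-0.009,0,0,0],[0.017,0,-0.017,0,0,0],[0.027,0,-0.024,0,0,0],[0.037,0,-0.03,0,0,0],[0.048,0,-0.035,0,0,0],[0.059,0,-0.039,0,0,0],[0.071,0,-0.041,0,0,0],[0.083,0,-0.043,0,0,0],[0.095,0,-0.043,0,0,0],[0.095,0,-0.043,0,0,0]]';python3 -c "
from nav import *
to(grip(0.85));to(grip(0))"
```

```text
time_s: 4.73
tcp_pos: [0.5763, -0.0364, 0.1946]
eef_rot: [-180.0, 0.1, -159.8]
contact_force: [-0.8, -2.1, 3.7]
gripper_width: 0.0276
gripper_force: 20.0
t 4.73 dock tcp [ 0.0799 -0.0006  0.1946] rot [-1.7999e+02  5.0000e-02 -1.5981e+02] shift [-0.0024  0.0006  0.0015] turn [-0.01  0.05 -0.21] F [-0.8 -2.1  3.7] w 0.0276
t 4.73 dock tcp [ 0.0799 -0.0006  0.1946] rot [-1.7999e+02  5.0000e-02 -1.5981e+02] shift [0.0869 0.0003 0.0442] turn [-0.01  0.05 -0.21] F [-0.8 -2.1  3.7] w 0.0276
```

```bash
python3 -m pendant '[[0.012,0,0.001,0,0,0],[0.024,0,0.003,0,0,0],[0.035,0,0.006,0,0,0],[0.046,0,0.011,0,0,0],[0.057,0,0.016,0,0,0],[0.067,0,0.023,0,0,0],[0.077,0,0.03,0,0,0],[0.083,0,0.037,0,0,0],[0.087,0,0.043,0,0,0],[0.088,0,0.045,0,0,0],[0.088,0,0.045,0,0,0],[0.088,0,0.045,0,0,0]]';python3 -c "
from nav import *
to(grip(0))"
```

```text
time_s: 5.73
tcp_pos: [0.4918, -0.0674, 0.1475]
eef_rot: [180.0, -0.4, -159.8]
contact_force: [-8.0, -5.2, 5.0]
gripper_width: 0.028
gripper_force: 20.0
t 5.73 dock tcp [-0.0101 -0.0002  0.1475] rot [ 179.97   -0.43 -159.83] shift [-0.0032  0.0002 -0.0028] turn [ 0.03 -0.43 -0.23] F [-8.  -5.2  5. ] w 0.028
```

```bash
python3 -m pendant '[[-0.001,0,-0.001,0,0,0],[-0.001,0,-0.001,0,0,0],[-0.001,0,-0.001,0,0,0],[-0.001,0,-0.001,0,0,0],[-0.001,0,-0.001,0,0,0]]';python3 - <<'E'
from nav import *;import cv2
to(grip(0));c=r.capture("scene")
cv2.imwrite("pics/s2.png",cv2.resize(c["frame"][180:300,220:380],None,fx=5,fy=5,interpolation=2)[...,::-1])
E
```

```text
time_s: 6.15
tcp_pos: [0.4923, -0.0672, 0.1482]
eef_rot: [180.0, -0.5, -159.8]
contact_force: [-8.2, -4.9, 4.2]
gripper_width: 0.028
gripper_force: 20.0
t 6.15 dock tcp [-0.0096 -0.0002  0.1482] rot [ 179.96   -0.5  -159.84] shift [-0.0026  0.0002 -0.0022] turn [ 0.04 -0.49 -0.24] F [-8.2 -4.9  4.2] w 0.028
```

View pics/s2.png

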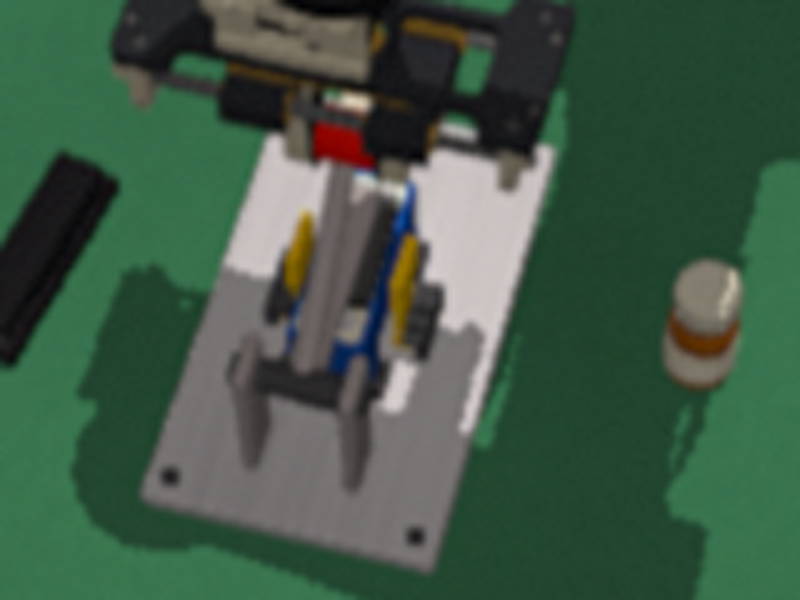

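The clamp is down: the shoe is on the card between the catches (about (355,280) in the crop), and the grip is held at (345,145). The force reads mostly radial, so I'll ease outward, push shut a bit more, and hold to be sure the shoe is resting on the card.

```bash
python3 -m pendant '[[0.003,0,0.001,0,0,0],[0.0055,0,0.002,0,0,0],[0.0055,0,0.002,0,0,0],[0.0055,0,0.002,0,0,0],[0.0055,0,0.002,0,0,0],[0.0055,0,0.002,0,0,0]]';python3 - <<'E'
from nav import *
to(grip(0))
s=r.get_state();f=D.T@s["contact_force"];print(f.round(1),"closing-tangent reaction",(f@[-.643,0,-.766]).round(2),"radial",(f@[-.766,0,.643]).round(2))
E
```

```text
time_s: 6.7
tcp_pos: [0.4917, -0.0675, 0.1472]
eef_rot: [-180.0, 0.0, -159.8]
contact_force: [2.9, -4.2, -3.8]
gripper_width: 0.028
gripper_force: 20.0
t 6.7 dock tcp [-0.0103 -0.0002  0.1472] rot [-1.7999e+02  2.0000e-02 -1.5980e+02] shift [-0.0033  0.0003 -0.0031] turn [-0.01  0.02 -0.2 ] F [ 2.9 -4.2 -3.8] w 0.028
[ 1.3 -5.  -3.8] closing-tangent reaction 2.09 radial -3.42
```

```bash
python3 -m pendant '[[0.002,0.001,0.003,0,0,0],[0.004,0.002,0.005,0,0,0],[0.004,0.002,0.005,0,0,0],[0.004,0.002,0.005,0,0,0],[0.004,0.002,0.005,0,0,0]]';python3 - <<'E'
from nav import *
to(grip(0))
s=r.get_state();f=D.T@s["contact_force"];print(f.round(1),"tangent",(f@[-.643,0,-.766]).round(2),"radial",(f@[-.766,0,.643]).round(2))
E
```

```text
time_s: 7.12
tcp_pos: [0.4916, -0.0676, 0.1466]
eef_rot: [-179.7, 0.5, -159.7]
contact_force: [4.6, -7.7, 19.8]
gripper_width: 0.0279
gripper_force: 20.0
t 7.12 dock tcp [-0.0104 -0.0003  0.1466] rot [-179.73    0.49 -159.66] shift [-0.0035  0.0003 -0.0037] turn [-0.27  0.49 -0.06] F [ 4.6 -7.7 19.8] w 0.0279
[ 1.6 -8.8 19.8] tangent -16.21 radial 11.5
```

The shoe is firmly seated: 16 N reaction with no further travel. Now I'll swing back.

```bash
python3 -m pendant '[[-0.006,-0.001,-0.007,0,0,0],[-0.0115,-0.002,-0.013,0,0,0],[-0.0195,-0.002,-0.021,0,0,0],[-0.0295,-0.002,-0.029,0,0,0],[-0.0395,-0.002,-0.035,0,0,0],[-0.05,-0.002,-0.041,0,0,0],[-0.0615,-0.002,-0.045,0,0,0],[-0.0725,-0.002,-0.048,0,0,0],[-0.0845,-0.002,-0.05,0,0,0],[-0.0965,-0.002,-0.051,0,0,0],[-0.0965,-0.002,-0.051,0,0,0]]';python3 -c "
from nav import *
to(grip(0.85));to(grip(1.75))"
```

```text
time_s: 8.03
tcp_pos: [0.5792, -0.0353, 0.1931]
eef_rot: [-180.0, -0.1, -159.8]
contact_force: [-0.3, -4.1, 0.9]
gripper_width: 0.0277
gripper_force: 20.0
t 8.03 dock tcp [ 0.083  -0.0006  0.1931] rot [-1.7998e+02 -8.0000e-02 -1.5978e+02] shift [ 0.0007  0.0006 -0.0001] turn [-0.02 -0.08 -0.18] F [-0.3 -4.1  0.9] w 0.0277
t 8.03 dock tcp [ 0.083  -0.0006  0.1931] rot [-1.7998e+02 -8.0000e-02 -1.5978e+02] shift [-0.0943  0.0009  0.0431] turn [-0.02 -0.08 -0.18] F [-0.3 -4.1  0.9] w 0.0277
```

```bash
python3 -m pendant '[[-0.012,0,0,0,0,0],[-0.024,0,0.002,0,0,0],[-0.035,0,0.005,0,0,0],[-0.047,0,0.008,0,0,0],[-0.058,0,0.013,0,0,0],[-0.068,0,0.019,0,0,0],[-0.078,0,0.026,0,0,0],[-0.087,0,0.034,0,0,0],[-0.094,0,0.042,0,0,0],[-0.095,0,0.043,0,0,0],[-0.095,0,0.043,0,0,0]]';python3 -m pendant '[[0,0,0,0,0,0],[0,0,0,0,0,0],[0,0,0,0,0,0],[0,0,0,0,0,0],[0,0,0,0,0,0],[0,0,0,0,0,0],[0,0,0,0,0,0],[0,0,0,0,0,0],[0,0,0,0,0,0],[0,0,0,0,0,0],[0,0,0,0,0,0]]' 0.088; python3 -c "
from nav import *
to(grip(1.75));to([0,0,.31])"
```

```text
time_s: 8.95
tcp_pos: [0.6692, -0.0022, 0.1499]
eef_rot: [-180.0, 0.1, -159.8]
contact_force: [4.0, -3.6, -0.5]
gripper_width: 0.0281
gripper_force: 20.0
time_s: 9.87
tcp_pos: [0.6674, -0.0028, 0.1506]
eef_rot: [180.0, -0.0, -159.8]
contact_force: [1.3, 1.2, 0.2]
gripper_width: 0.087
gripper_force: 0.0
t 9.87 dock tcp [ 0.177  -0.0008  0.1506] rot [ 180.    -0.  -159.8] shift [-0.0003  0.0008  0.0006] turn [ 0.  -0.  -0.2] F [1.3 1.2 0.2] w 0.087
t 9.87 dock tcp [ 0.177  -0.0008  0.1506] rot [ 180.    -0.  -159.8] shift [ 0.177   0.0002 -0.1406] turn [ 0.  -0.  -0.2] F [1.3 1.2 0.2] w 0.087
```

Now straight up, then across above the shoe to the cassette.

```bash
python3 -m pendant '[[0,0,-0.02,0,0,0],[0,0,-0.05,0,0,0],[0,0,-0.08,0,0,0],[0,0,-0.105,0,0,0],[0.02,0,-0.115,0,0,0],[0.05,0,-0.12,0,0,0],[0.085,0,-0.12,0,0,0],[0.12,0,-0.12,0,0,0],[0.15,0,-0.12,0,0,-0.2],[0.17,0,-0.12,0,0,-0.2],[0.177,0,-0.12,0,0,-0.2],[0.177,0,-0.12,0,0,-0.2]]'
python3 - <<'E'
from nav import *;from vis import *
to([0,0,.065]);c=r.capture("wrist");cv2.imwrite("pics/w2.png",c["frame"][...,::-1])
P,uv=cloud(c,colour(c,"yellow"));Q=(P-C)@D;k=(abs(Q[:,0])<.04)&(abs(Q[:,1])<.05)&(Q[:,2]>.07);Q=Q[k]
for s in(1,-1):
    q=Q[Q[:,1]*s>0];print(len(q),q.min(0).round(4),q.max(0).round(4),np.median(q,0).round(4))
P,uv=cloud(c,colour(c,"red"));Q=(P-C)@D;print("red",len(Q),Q.min(0).round(3) if len(Q) else "",Q.max(0).round(3) if len(Q) else "")
E
```

```text
time_s: 10.87
tcp_pos: [0.5002, -0.0644, 0.2715]
eef_rot: [-180.0, 0.1, -159.6]
contact_force: [0.1, -0.6, -0.0]
gripper_width: 0.0878
gripper_force: 0.0
t 10.87 dock tcp [-0.0012 -0.0003  0.2715] rot [-1.7999e+02  1.0000e-01 -1.5962e+02] shift [-0.0008  0.0003  0.2253] turn [-0.01  0.1  -0.02] F [ 0.1 -0.6 -0. ] w 0.0878
303 [-0.037   0.0006  0.07  ] [0.0134 0.0495 0.3669] [-0.0071  0.0272  0.0779]
256 [-0.0364 -0.0477  0.0703] [ 0.0135 -0.0013  0.3663] [-0.0052 -0.0264  0.0778]Traceback (most recent call last):
  File "<stdin>", line 6, in <module>
  File "vis.py", line 8, in cloud
    P=rays(c,np.c_[u,v])*c["z_map"][v,u][:,None]
      ~~~~^^^^^^^^^^^^^^
  File "vis.py", line 4, in rays
    p=cv2.undistortPoints(np.asarray(uv,float).reshape(-1,1,2),K,np.asarray(c["D"],float))[:,0]
      ~~~~~~~~~~~~~~~~~~~^^^^^^^^^^^^^^^^^^^^^^^^^^^^^^^^^^^^^^^^^^^^^^^^^^^^^^^^^^^^^^^^^
cv2.error: OpenCV(4.12.0) /io/opencv/modules/calib3d/src/undistort.dispatch.cpp:347: error: (-215:Assertion failed) CV_IS_MAT(_src) && CV_IS_MAT(_dst) && (_src->rows == 1 || _src->cols == 1) && (_dst->rows == 1 || _dst->cols == 1) && _src->cols + _src->rows - 1 == _dst->rows + _dst->cols - 1 && (CV_MAT_TYPE(_src->type) == CV_32FC2 || CV_MAT_TYPE(_src->type) == CV_64FC2) && (CV_MAT_TYPE(_dst->type) == CV_32FC2 || CV_MAT_TYPE(_dst->type) == CV_64FC2) in function 'cvUndistortPointsInternal'
```

View pics/w2.png

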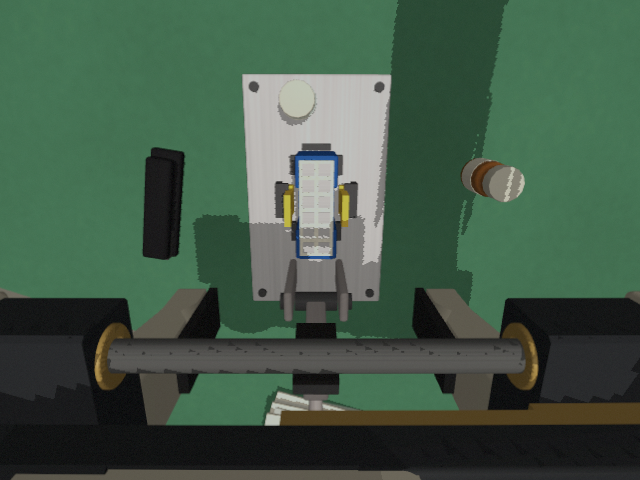

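The wrist view shows the cassette centred with its catches at (289,208) and (345,206). The clamp is back with the shoe upright at (316,355). The jar (297,98), vial and stapler are untouched, and the catches measure symmetric about y = 0. Descending.

```bash
python3 -m pendant '[[0,0,0.02,0,0,0],[0,0,0.05,0,0,0],[0,0,0.08,0,0,0],[0,0,0.11,0,0,0],[0,0,0.14,0,0,0],[0,0,0.165,0,0,0],[-0.001,0,0.185,0,0,0],[-0.001,0,0.2,0,0,0],[-0.001,0,0.213,0,0,0],[-0.001,0,0.223,0,0,0],[-0.001,0,0.225,0,0,0],[-0.001,0,0.225,0,0,0]]'; python3 -c "
from nav import *
to([0,0,.065])"
```

```text
time_s: 11.92
tcp_pos: [0.5024, -0.0634, 0.0447]
eef_rot: [180.0, -0.1, -159.6]
contact_force: [0.2, 0.1, 0.4]
gripper_width: 0.0878
gripper_force: 0.0
t 11.92 dock tcp [ 0.0012 -0.0002  0.0447] rot [ 1.8000e+02 -1.0000e-01 -1.5958e+02] shift [ 0.0013  0.0002 -0.0015] turn [ 0.   -0.1   0.02] F [0.2 0.1 0.4] w 0.0878
```

```bash
python3 -m pendant '[[0.001,0,-0.001,0,0,0],[0.001,0,-0.001,0,0,0],[0.001,0,-0.001,0,0,0],[0.001,0,-0.001,0,0,0],[0.001,0,-0.001,0,0,0],[0.001,0,-0.001,0,0,0],[0.001,0,-0.001,0,0,0],[0.001,0,-0.001,0,0,0],[0.001,0,-0.001,0,0,0],[0.001,0,-0.001,0,0,0],[0.001,0,-0.001,0,0,0],[0.001,0,-0.001,0,0,0]]' 0.04 30; python3 -c "
from nav import *
to([0,0,.065])"
```

```text
time_s: 12.92
tcp_pos: [0.5017, -0.0639, 0.0475]
eef_rot: [-180.0, 0.1, -159.6]
contact_force: [-2.8, 0.3, 11.3]
gripper_width: 0.0458
gripper_force: 30.0
t 12.92 dock tcp [ 0.0004 -0.0003  0.0475] rot [-1.7998e+02  6.0000e-02 -1.5958e+02] shift [0.0004 0.0003 0.0013] turn [-0.02  0.06  0.02] F [-2.8  0.3 11.3] w 0.0458
```

Width 45.8 mm and 11 N upward are not quite what I expected (48 mm, about 0 N), so I'll look before lifting.

Run:
```python
from nav import *;import cv2
c=r.capture("scene");a=cv2.resize(c["frame"][190:290,240:340],(600,600),interpolation=2)
cv2.imwrite("pics/s3.png",a[...,::-1])
s=r.get_state();print(s["contact_force"],s["moment"],s["gripper_width"])
```

```text
[-2.37054972 -0.34598921 10.43738808] [ 0.29372278  1.07828221 -0.06475226] 0.045688818680584206
```

View pics/s3.png

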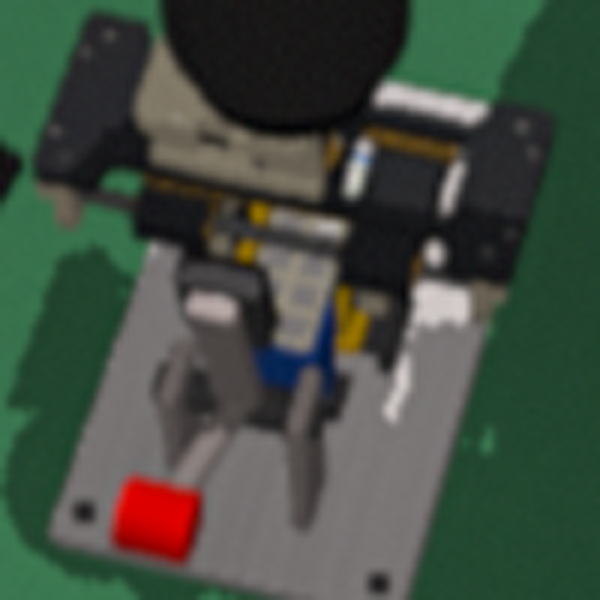

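The fingers hold both catches, the clamp is back, and nothing is touching elsewhere. I'll lift gently first.

```bash
python3 -m pendant '[[0,0,-0.002,0,0,0],[0,0,-0.004,0,0,0],[0,0,-0.006,0,0,0],[0,0,-0.008,0,0,0],[0,0,-0.01,0,0,0],[0,0,-0.01,0,0,0]]'; python3 -c "
from nav import *
to([0,0,.065])"
```

```text
time_s: 13.47
tcp_pos: [0.5014, -0.0639, 0.0568]
eef_rot: [-180.0, 0.0, -159.6]
contact_force: [0.4, -0.4, -2.2]
gripper_width: 0.0456
gripper_force: 30.0
t 13.47 dock tcp [ 0.0001 -0.0002  0.0568] rot [-1.800e+02  2.000e-02 -1.596e+02] shift [0.0001 0.0002 0.0106] turn [-0.    0.02  0.  ] F [ 0.4 -0.4 -2.2] w 0.0456
```

The reading is -2.2 N, which is the cassette's weight, so it is free. Lifting the rest.

```bash
python3 -m pendant '[[0,0,-0.008,0,0,0],[0,0,-0.02,0,0,0],[0,0,-0.033,0,0,0],[0,0,-0.046,0,0,0],[0,0,-0.059,0,0,0],[0,0,-0.072,0,0,0],[0,0,-0.085,0,0,0],[0,0,-0.097,0,0,0],[0,0,-0.105,0,0,0],[0,0,-0.11,0,0,0],[0,0,-0.11,0,0,0]]';python3 -m pendant '[[0,0,0,0,0,0],[0,0,0,0,0,0],[0,0,0,0,0,0],[0,0,0,0,0,0],[0,0,0,0,0,0],[0,0,0,0,0,0]]'
python3 - <<'E'
from nav import *;import cv2
c=r.capture("scene");a=cv2.resize(c["frame"][170:290,240:380],(700,600),interpolation=2)
cv2.imwrite("pics/s4.png",a[...,::-1]);to([0,0,.185])
E
```

```text
time_s: 14.38
tcp_pos: [0.5017, -0.0638, 0.1677]
eef_rot: [-180.0, 0.1, -159.6]
contact_force: [0.6, -0.7, -3.5]
gripper_width: 0.0457
gripper_force: 30.0
time_s: 14.88
tcp_pos: [0.5012, -0.0639, 0.1663]
eef_rot: [180.0, -0.0, -159.6]
contact_force: [-0.2, 0.2, -2.2]
gripper_width: 0.0456
gripper_force: 30.0
t 14.93 dock tcp [-1.000e-04 -2.000e-04  1.663e-01] rot [ 1.800e+02 -2.000e-02 -1.596e+02] shift [-0.0001  0.0002  0.0001] turn [ 0.   -0.02 -0.  ] F [ 0.6  0.3 -2.5] w 0.0455
```

View pics/s4.png

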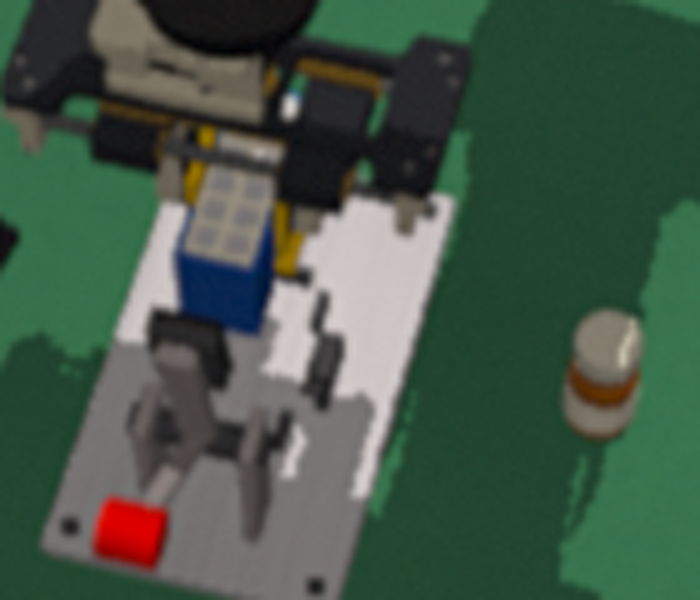

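The cassette hangs level at about (230,240) in the crop, clear of the dock and shoe. The clamp is back (red grip at (130,530)) and the vial still stands. Handing in.

```bash
python3 -c "
from plant import r
print(r.close_job())"
```

```text
the job is handed in; nothing more can be done
None
```

The card was pressed with the clamp and the clamp swung back to its stop; the job is handed in with the cassette held level and still about 12 cm up, catches squeezed at 30 N (no verdict was returned).

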